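Move power modules from the ageing dock to the cooling fins

TASK

The power modules in the black ageing dock have finished their run: switch the dock off with the round push button on its front ledge, then free each module by pinching its two side release buttons together, lift it out and set it on the cooling unit so that its fins go fully down between the plate's fins, centred front to back. When all of them are seated, pick up the infrared thermometer and hold it still for five seconds, level and pointing squarely at the middle of the black spot on the plate's front edge from about 5 cm away; then lay it back flat in the middle of its rubber mat.

Things in the scene. Friction and masses are not known exactly. Their poses are not given: they have to be found in the camera images.
- dock: black ageing dock, 84 (x) x 224 (y) x 34 mm and a low ledge in front, fixed; origin: middle of the bays, on the worktop. Four bays side by side, centred at y = -78, -26, 26, 78 mm. A module stands upright on the bay floor, 8 mm above the dock's underside, its x along the dock's x, with 1 mm play. Aluminium rails along the front and back (top at 34 mm, inner edges at x = +-29.5 mm) overlap the modules' catches.
- stop (a joint): the dock's off switch: a sprung round metal push button, 22 mm across, on the dock's front ledge; 0 = up, 0.005 m = fully pressed downwards, which takes 5 N; it comes up again when let go. Off when pressed by more than 3.5 mm
- stop_top (a point): middle of the push button's top, 27 mm above the worktop when up, 63 mm in front of the dock's origin and at the dock's y = 85 mm; it moves with the button
- cooler: cooling unit, 90 (x) x 234 (y) x 68 mm, fixed: low white housing, thick aluminium plate with 19 upright fins on top; origin: centre of its underside; front faces -x. The fins run along x, 60 mm long, 4 mm thick, 12 mm apart (y = -108, -96 .. 0 .. 96, 108 mm), their rounded tops at z = 68 mm.
- plate (a point): centre of the plate's top between the fins, 54 mm above the cooling unit's origin; axes as the unit's. A module's four fins slip between the plate's fins, with 2 mm to spare on either side, where the module's centre lies at a multiple of 12 mm in y; fully down, its origin is level with this point. Four modules have room at y = -84, -24, 24, 84 mm, for example.
- spot (a point): matt black measuring spot, 20 mm across, in the middle of the front edge of the cooling unit's aluminium plate, 42 mm above the worktop and 45 mm in front of the unit's centre (the point is its centre; axes as the unit's: the spot faces -x)
- mat: flat grey rubber mat, 200 (x) x 100 (y) x 3 mm, fixed on the worktop; origin: centre of its underside
- thermometer: hand-held infrared thermometer: straight bar 126 x 32 x 26 mm with a flat underside, lying on the mat at the start; the main body has upright sides 32 mm apart from x = -60 to 44 mm; origin: on the underside, near the middle and the centre of mass; x points along the bar to the round nozzle, z up. Mass 0.1 to 0.16 kg
- nozzle (a point): tip of the thermometer's nozzle, 66 mm ahead of and 14 mm above the thermometer's origin; its axes are the thermometer's, and it looks along +x
- unit_1: power module, 0.14 to 0.23 kg: grey box 48 (x) x 44 (y) mm on aluminium fins, 62 mm tall in all, with a ribbed black release button in each x end. Origin: centre of its underside (the fin tips); z up, x from button to button. Button faces 22 x 22 mm at x = +-31 mm (62 apart), centred 47 mm above the origin. Either way round is the same. May be absent
- unit_2: another, alike; may be absent. Of every module: each button slides 6 mm inwards against a spring (2.5 N at first, 8.5 N fully in, faces then 50 mm apart) and moves a catch, 17 to 21 mm above the origin and out to x = +-33 mm, that hooks under the dock's rail until the button is nearly fully in; let go, the buttons spring out.
- unit_3: another, alike; may be absent. Of every module: four fins under the box run along x, 44 mm long, 4 mm thick, 16 mm deep with rounded tips, at y = -18, -6, 6, 18 mm
- unit_4: another, alike; may be absent

How it is judged:
On the way, in this order (a step that is already met when the one before it is completed fails the run):
1. the dock switched off (its push button pressed) (value of joint stop above 0.0035 m), for 0.05 s.
2. every module seated on the cooling fins and let go (z of unit_1 in the frame of cooler between 0.05 and 0.0575 m and x of unit_1 in the frame of cooler between -0.015 and 0.015 m and y of unit_1 in the frame of cooler between -0.105 and 0.105 m and angle between each of unit_1, unit_2, unit_3, unit_4's own z axis and vertical below 0.06 rad and angle between the x axis of each of unit_1, unit_2, unit_3, unit_4 and the x axis of cooler, either way round below 0.12 rad and linear speed of each of unit_1, unit_2, unit_3, unit_4 below 0.02 m/s and contact force between each of unit_1, unit_2, unit_3, unit_4 and the fingers below 0.2 N and z of unit_2 in the frame of cooler between 0.05 and 0.0575 m and x of unit_2 in the frame of cooler between -0.015 and 0.015 m and y of unit_2 in the frame of cooler between -0.105 and 0.105 m and z of unit_3 in the frame of cooler between 0.05 and 0.0575 m and x of unit_3 in the frame of cooler between -0.015 and 0.015 m and y of unit_3 in the frame of cooler between -0.105 and 0.105 m and z of unit_4 in the frame of cooler between 0.05 and 0.0575 m and x of unit_4 in the frame of cooler between -0.015 and 0.015 m and y of unit_4 in the frame of cooler between -0.105 and 0.105 m), for 0.3 s.
3. the thermometer held still, pointing squarely at the black spot (x of spot in the frame of nozzle between 0.02 and 0.12 m and y of spot in the frame of nozzle between -0.01 and 0.01 m and z of spot in the frame of nozzle between -0.01 and 0.01 m and angle between the x axis of thermometer and the x axis of cooler, either way round below 0.35 rad and linear speed of thermometer below 0.02 m/s and angular speed of thermometer below 0.2 rad/s), for 4 s.
At the end, for the whole second after the job is handed in: Every module present stands at rest, fins fully down between the plate's fins (within 3.5 mm of full depth and 15 mm of the middle front to back); the spot was then read for 4 s (20 to 120 mm off, 10 mm off axis, 20 degrees off square at most); the thermometer lies flat on its mat (z of unit_1 in the frame of cooler between 0.05 and 0.0575 m and x of unit_1 in the frame of cooler between -0.015 and 0.015 m and y of unit_1 in the frame of cooler between -0.105 and 0.105 m and angle between each of unit_1, unit_2, unit_3, unit_4's own z axis and vertical below 0.06 rad and angle between the x axis of each of unit_1, unit_2, unit_3, unit_4 and the x axis of cooler, either way round below 0.12 rad and z of unit_2 in the frame of cooler between 0.05 and 0.0575 m and x of unit_2 in the frame of cooler between -0.015 and 0.015 m and y of unit_2 in the frame of cooler between -0.105 and 0.105 m and z of unit_3 in the frame of cooler between 0.05 and 0.0575 m and x of unit_3 in the frame of cooler between -0.015 and 0.015 m and y of unit_3 in the frame of cooler between -0.105 and 0.105 m and z of unit_4 in the frame of cooler between 0.05 and 0.0575 m and x of unit_4 in the frame of cooler between -0.015 and 0.015 m and y of unit_4 in the frame of cooler between -0.105 and 0.105 m and linear speed of each of unit_1, unit_2, unit_3, unit_4, thermometer below 0.02 m/s and x of thermometer in the frame of mat between -0.05 and 0.05 m and y of thermometer in the frame of mat between -0.04 and 0.04 m and z of thermometer in the frame of mat between 0 and 0.006 m and angle between thermometer's own z axis and vertical below 0.08 rad); the robot touches nothing.
Of unit_1, unit_2, unit_3, unit_4 only 2 to 4 are there at a start; the rules pass over those that are not, and their reading is None.
At some moment in a run one of thermometer may be knocked a few centimetres aside while the robot is not near it.
It also fails if it takes over 210 s, if anything falls off the work surface, if the arm or the gripper's body presses on something with over 40 N, if the wrist force passes 120 N, or if a joint passes its speed limit or range.

ROBOT

A 6-joint arm with a two-finger parallel gripper is mounted at the origin on a cart in front of the work surface, level with it; the furniture and walls round the work are solid. World frame = base frame: x ahead of the robot, y to its left, z up, the work surface at z = 0. Lengths are in m, angles in rad, forces in N, time in s.
With the tool pointing down it reaches from about 0.225 to 0.875 m from the base axis. Payload 3.4 kg.
Tool frame: the origin (TCP) lies between the finger pads; the fingertips stand 8 mm ahead of it and the grasp point (between the pads) lies 11 mm behind it; z points along the fingers, y is the line along which they close (so a half turn about z gives the same grasp; the last joint's range is limited). The gripper opens to 85 mm and grips with 20 to 120 N. Pads are 22 mm wide; open, the fingers measure 114 mm over their backs; the gripper's body (76 mm by 85 mm) begins 54 mm behind the grasp point. The pads swing forward as they close: fully open they stand 13 mm farther back than shut.
Start: joints at [-1.428, 0.276, 1.505, -0, 1.361, -0.121], TCP at [0.15, -0.555, 0.239] pointing down, gripper open.
Joint ranges: [-2.89, 2.89], [-0.75, 2.08], [0.22, 2.7], [-1.18, 4.32], [0.11, 2.71], [-2.7, 2.7]. Speed limits (rad/s): [2.57, 2.57, 3.14, 3.14, 3.14, 3.14].

INTERFACE

Orientations are given as a unit quaternion [w, x, y, z].
In Python, from rig import manip gives the robot as it stands.
- The arm moves only by the tool move_arm, never from a script. Its argument "deltas" is a list that holds one entry, the list of rows, each a list of 5 numbers: the shift along the tool's x, y, z normalised to -1 to 1, where 1 is 80 cm, then the turn about the tool's z normalised to -1 to 1, where 1 is 120 degrees, then the closure, from -1 (fully open) to 1 (shut). In form: [[[tx, ty, tz, twist, grip], ...]]. A call has 1 to 12 rows; each row is the pose to reach, as a shift and turn from the pose commanded when the call began, along the tool's axes at that moment; what a row does not reach only later rows make up. A row lasts 1/10 s, in which the tool goes at most 50 mm and 8.59 degrees, less where a joint would pass 70% of its speed; a pose out of reach is approached as far as the arm can. A call with a number of a shift or a turn outside -1 to 1 is refused whole. A call with a gripper value outside its range is refused whole. The fingers move at their own pace and stop on an object; "squeeze" is the grip in N (left out, the last holds). Time passes only in rows, so rows that repeat a pose let the fingers close. It gives the time, the measured TCP pose, the force, the opening and the grip force at its end, in the units of the state.
- manip.get_state(): the state, without advancing time (a new reading comes with each control period).
- manip.get_image(name): name is "side" or "top" or "wrist"; returns the picture (400x640x3 uint8, red, green, blue); there is no depth.
- manip.camera_params(name): a dict with "fx", "fy", "cx", "cy" (pixels), "R" (3x3) and "t" (3): a world point X has camera coordinates R X + t; the wrist camera has in their place "tool_from_camera" (4x4, takes a point from camera to tool coordinates, whose origin is the TCP and whose axes are the flange's). Camera axes: x right, y down, z forward; pixel columns grow to the right and rows downward; lengths in m; the calibration is good to about 2 mm. A picture is of the moment at which its call begins: read the wrist's pose just before it. camera_params takes no time and is no camera call.
- manip.sign_off(): hands the job in; it is judged then, once.
The state is a dict: "clock": time; "qpos": joint angles; "qd": joint speeds; "effort": joint torques, N m; "position": TCP position; "ee_rot": TCP orientation; "contact_force": force on the tool from outside, world axes, zero at the start; "moment": the same for the moment, N m; "width": finger opening in m; "gripper_force": force on a finger pad.
Only numpy, scipy, OpenCV 4.12 (cv2) and the standard library are available. Lean on these libraries where they do the work, as an engineer would, in place of code of your own. Each camera call takes 0.05 s, during which the arm holds its last target. There are 200 camera calls.

## Working session

There is one attempt and no reset: what is moved stays moved. The work goes in short steps, Python scripts to look and compute and a tool call to move; the robot and the scene stay as the last step left them, time stands still between calls to the robot, and variables do not carry over. Pictures are saved under pics/ and viewed, at most 14 in all, crops included, and the job is handed in when it is done.

Besides the shell and the picture viewer there is one more tool, called after "Emit:" as a command line: name --argument value ..., lists and objects as JSON in quotes. move_arm: Moves the arm, as the interface text tells. Scaled input: -1 to 1 covers 80 cm each way for a shift and 120 degrees each way for a turn. Its arguments: {"type":"object","properties":{"deltas":{"type":"array","items":{"type":"array","items":{"type":"array","items":{"type":"number","minimum":-1,"maximum":1}}}},"squeeze":{"type":"number"}},"required":["deltas"]}

```bash
mkdir -p pics; python3 - <<'E'
from rig import manip
import cv2
s=manip.get_state(); print(s)
for n in ("top","side","wrist"):
    cv2.imwrite(f"pics/{n}0.png",manip.get_image(n)[:,:,::-1])
    p=manip.camera_params(n); print(n,p)
E
```

```text
{'clock': 0.0, 'qpos': array([-1.42799453e+00,  2.76601150e-01,  1.50611553e+00,  3.09355027e-05,
        1.36066884e+00, -1.20995773e-01]), 'qd': array([ 0.00146307,  0.00166538,  0.00026567,  0.00086323, -0.00014229,
       -0.00083376]), 'effort': array([-9.16305180e-04, -4.16773868e+01, -2.45801729e+01, -2.98503064e-04,
        1.10333925e-02,  9.95504053e-06]), 'position': array([ 0.1498675 , -0.55461585,  0.23844318]), 'ee_rot': array([-8.96545400e-04,  9.91313986e-01,  1.31513408e-01,  5.35009399e-06]), 'contact_force': array([ 0.30695016, -0.32685619,  0.68441666]), 'moment': array([0.0356062 , 0.02365175, 0.02994031]), 'gripper_force': 0.0, 'width': 0.08559095988879566}
top {'fx': 376.3350464131022, 'fy': 376.3350464131022, 'cx': 321.9416361701969, 'cy': 205.57488205638495, 'R': array([[-0.01495252, -0.9998813 ,  0.00371475],
       [-0.99391959,  0.01445783, -0.10915501],
       [ 0.10908834, -0.00532431, -0.9940178 ]]), 't': array([-0.02451091,  0.5653428 ,  1.04935342])}
side {'fx': 381.83032053833625, 'fy': 381.83032053833625, 'cx': 317.1863551985057, 'cy': 203.58927593399744, 'R': array([[-0.96977041, -0.24328883, -0.01886534],
       [-0.10347576,  0.4800139 , -0.87113686],
       [ 0.22099349, -0.84285064, -0.49067777]]), 't': array([0.55829603, 0.13049416, 0.85873523])}
wrist {'fx': 360.27838114895826, 'fy': 360.27838114895826, 'cx': 316.6759659441555, 'cy': 201.33813903742362, 'tool_from_camera': array([[ 2.15648182e-04, -9.46996191e-01, -3.21244716e-01,
         8.23385682e-02],
       [ 9.99999876e-01,  6.02816957e-05,  4.93585144e-04,
         7.15874514e-05],
       [-4.48058075e-04, -3.21244782e-01,  9.46996087e-01,
        -1.34915512e-01],
       [ 0.00000000e+00,  0.00000000e+00,  0.00000000e+00,
         1.00000000e+00]])}
```

View pics/top0.png

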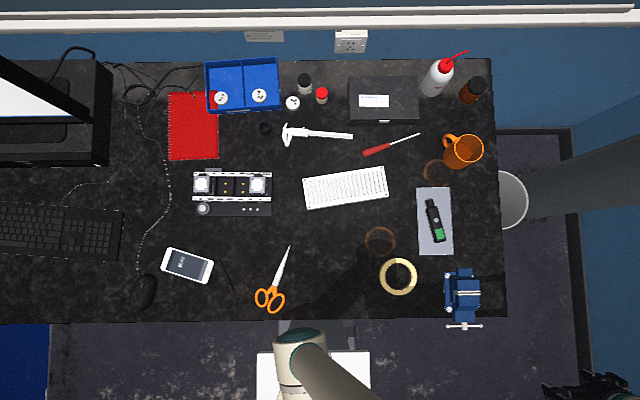

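View pics/side0.png

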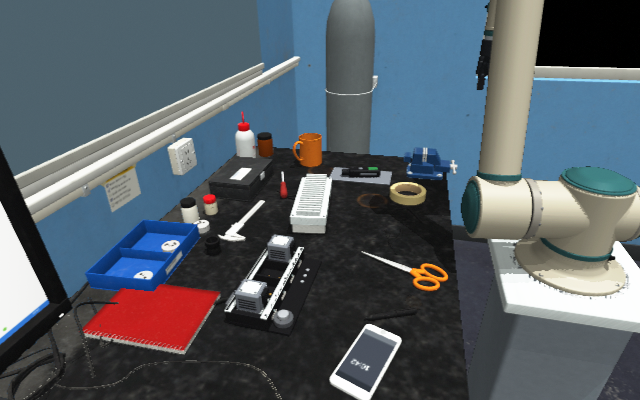

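The dock (193–271, 170–215) holds two modules in its outer bays, and its button is at about (203,209). The cooler is at (345,187) and the mat with the thermometer at (435,220), nozzle up-image. I'll enlarge the crops next.

```bash
cat > h.py <<'E'
import numpy as np, cv2
from rig import manip
from scipy.spatial.transform import Rotation as Ro
def pose():
    s=manip.get_state(); q=s["ee_rot"]; T=np.eye(4); T[:3,:3]=Ro.from_quat(np.r_[q[1:],q[0]]).as_matrix(); T[:3,3]=s["position"]; return T
def ray(n,T=None):
    p=manip.camera_params(n)
    if n=="wrist":
        M=T@p["tool_from_camera"]; return p,M[:3,:3],M[:3,3]
    return p,p["R"].T,-p["R"].T@p["t"]
def world(n,uv,z,T=None):
    p,R,c=ray(n,T); uv=np.atleast_2d(uv).astype(float)
    d=np.c_[(uv[:,0]-p["cx"])/p["fx"],(uv[:,1]-p["cy"])/p["fy"],np.ones(len(uv))]@R.T
    return c+d*((z-c[2])/d[:,2])[:,None]
def proj(n,X,T=None):
    p,R,c=ray(n,T); x=(np.atleast_2d(X)-c)@R
    return np.c_[p["fx"]*x[:,0]/x[:,2]+p["cx"],p["fy"]*x[:,1]/x[:,2]+p["cy"]]
def crop(im,x,y,w,h,k): return cv2.resize(im[y:y+h,x:x+w],None,fx=k,fy=k,interpolation=cv2.INTER_CUBIC)
E
python3 - <<'E'
from h import *
im=cv2.imread("pics/top0.png")
a=crop(im,185,160,100,60,4);b=crop(im,295,160,100,60,4);c=crop(im,405,178,60,80,4)
o=np.zeros((560,800,3),np.uint8);o[:240,:400]=a;o[:240,400:]=b;o[240:,:240]=c
cv2.imwrite("pics/c1.png",o)
E
```

```text
(no output)
```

View pics/c1.png

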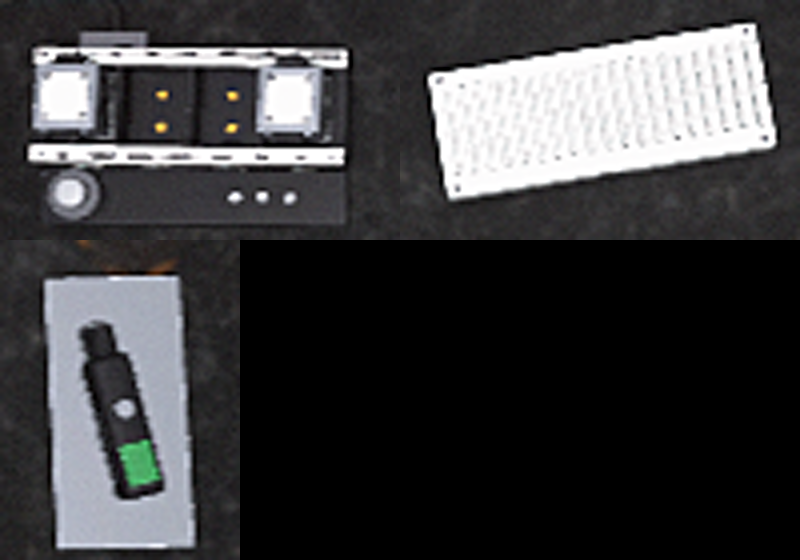

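The crop shows the dock rails, the button at (70,192), the cooler plate corners and the mat corners. I'm turning these into world positions and checking them against the given sizes.

```bash
python3 - <<'E'
from h import *
np.set_printoptions(precision=4,suppress=True)
A=lambda P:np.array(P)/4.+[185-.4,160-.4]
B=lambda P:(np.array(P)-[400,0])/4.+[295-.4,160-.4]
C=lambda P:(np.array(P)-[0,240])/4.+[405-.4,178-.4]
W=lambda f,P,z:world("top",f(P),z)
r=W(A,[[34,57],[348,57],[345,155],[28,154]],.034);print("rails",r,np.linalg.norm(r[0]-r[1]),np.linalg.norm(r[2]-r[3]))
print("button",W(A,[[70,192]],.027))
print("mods",W(A,[[65,97],[290,98]],.07))
c=W(B,[[430,75],[757,25],[777,147],[450,200]],.054);print("cool",c,c.mean(0),np.linalg.norm(c[0]-c[1]),np.linalg.norm(c[1]-c[2]))
d=c[0]+c[3]-c[1]-c[2];print("yaw cooler y axis",np.degrees(np.arctan2(-d[0],d[1])))
m=W(C,[[44,278],[180,275],[195,547],[57,549]],.003);print("mat",m,m.mean(0),np.linalg.norm(m[0]-m[1]),np.linalg.norm(m[1]-m[2]))
d=m[0]+m[1]-m[2]-m[3];print("mat yaw",np.degrees(np.arctan2(d[1],d[0])))
t=W(C,[[96,325],[140,492]],.025);print("therm",t,t.mean(0));d=t[0]-t[1];print(np.degrees(np.arctan2(d[1],d[0])))
E
```

```text
rails [[0.6621 0.3376 0.034 ]
 [0.6589 0.1112 0.034 ]
 [0.5876 0.1133 0.034 ]
 [0.5916 0.3403 0.034 ]] 0.22641386286580611 0.22696539368760074
button [[0.5645 0.3119 0.027 ]]
mods [[0.6263 0.3031 0.07  ]
 [0.6234 0.1468 0.07  ]]
cool [[ 0.6407  0.0223  0.054 ]
 [ 0.6735 -0.2105  0.054 ]
 [ 0.5858 -0.2217  0.054 ]
 [ 0.5516  0.0091  0.054 ]] [ 0.6129 -0.1002  0.054 ] 0.23504369354929666 0.0883827987474195
yaw cooler y axis 8.212334330941495
mat [[ 0.619  -0.3114  0.003 ]
 [ 0.6198 -0.4124  0.003 ]
 [ 0.4198 -0.413   0.003 ]
 [ 0.4198 -0.3125  0.003 ]] [ 0.5196 -0.3623  0.003 ] 0.10102441288063108 0.20007961852064546
mat yaw 0.2254318005446982
therm [[ 0.5807 -0.342   0.025 ]
 [ 0.4599 -0.3679  0.025 ]] [ 0.5203 -0.355   0.025 ]
12.135201174640777
```

```bash
cat >> h.py <<'E'
def ang(T): return np.degrees(np.arctan2(T[1,0],T[0,0]))
def plan(xyz,a):
    T=pose(); d=T[:3,:3].T@(np.array(xyz)-T[:3,3]); tw=-((a-ang(T)+180)%360-180)
    print("now",T[:3,3].round(4),round(ang(T),2),"tilt",np.degrees(np.arccos(-T[2,2])).round(2),"F",manip.get_state()["contact_force"].round(1),"w",round(manip.get_state()["width"],4),"t",manip.get_state()["clock"])
    print("row",(d/.8).round(4).tolist(),round(tw/120,4),"rows>=",max(np.linalg.norm(d)/.05,abs(tw)/8.59).round(1))
E
python3 -c "
from h import *
plan([.61,.2,.24],89.1)"
```

```text
now [ 0.1499 -0.5547  0.2386] 15.11 tilt 0.08 F [ 0.4 -0.5  0.6] w 0.085 t 0.15
row [0.8012, -0.7608, -0.0005] -0.6166 rows>= 17.7
```

Emit:
move_arm --deltas '[[[0.8,-0.76,0,-0.617,-1],[0.8,-0.76,0,-0.617,-1],[0.8,-0.76,0,-0.617,-1],[0.8,-0.76,0,-0.617,-1],[0.8,-0.76,0,-0.617,-1],[0.8,-0.76,0,-0.617,-1],[0.8,-0.76,0,-0.617,-1],[0.8,-0.76,0,-0.617,-1],[0.8,-0.76,0,-0.617,-1],[0.8,-0.76,0,-0.617,-1],[0.8,-0.76,0,-0.617,-1],[0.8,-0.76,0,-0.617,-1]]]'

```text
clock: 1.35
position: [0.4627, -0.0407, 0.2393]
ee_rot: [0.0, 0.712, 0.702, -0.0]
contact_force: [1.0, -0.3, -0.5]
width: 0.0855
gripper_force: 0.0
```

```bash
python3 -c "
from h import *
plan([.61,.2,.24],89.1)"
```

```text
now [ 0.4627 -0.0407  0.2393] 89.17 tilt 0.03 F [ 1.  -0.3 -0.5] w 0.0855 t 1.35
row [0.3035, 0.1798, -0.0009] 0.0006 rows>= 5.6
```

Emit:
move_arm --deltas '[[[0.303,0.18,0,0,-1],[0.303,0.18,0,0,-1],[0.303,0.18,0,0,-1],[0.303,0.18,0,0,-1],[0.303,0.18,0,0,-1],[0.303,0.18,0,0,-1],[0.303,0.18,0,0,-1],[0.303,0.18,0,0,-1],[0.303,0.18,0,0,-1],[0.303,0.18,0,0,1]]]'

```text
clock: 2.35
position: [0.6091, 0.1963, 0.2395]
ee_rot: [0.0, 0.713, 0.701, -0.0]
contact_force: [0.2, -0.1, 0.9]
width: 0.0734
gripper_force: 0.0
```

```bash
python3 - <<'E'
from h import *
T=pose(); im=manip.get_image("wrist")[:,:,::-1]; np.save("T1.npy",T); cv2.imwrite("pics/w1.png",im)
print(proj("wrist",[[.5645,.312,.027],[.626,.303,.07],[.6234,.147,.07]],T))
plan([.5645,.312,.06],89.1)
o=im.copy()
cv2.imwrite("pics/w1b.png",crop(im,120,0,400,400,1.5))
E
```

```text
[[264.46664465  39.99532908]
 [336.62645007  45.65186831]
 [333.45625614 230.26554308]]
now [0.6092 0.1963 0.2397] 89.07 tilt 0.02 F [ 0.6  0.2 -0.3] w 0.0662 t 2.4
row [0.1438, -0.0583, 0.2245] -0.0002 rows>= 4.4
```

View pics/w1b.png

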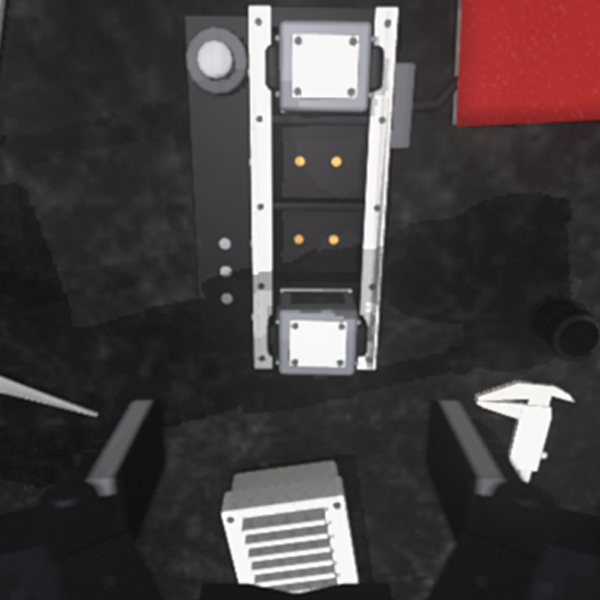

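The dock button is at about (262,38), and the module tops are at (336.5,44) and (332.7,229). These agree with the top-camera predictions to about 2 px. Next I'll compute the refined positions and press the button.

```bash
python3 - <<'E'
from h import *
T=np.load("T1.npy"); f=lambda P:np.array(P)/1.5+[120-.2,-.2]
np.set_printoptions(precision=4,suppress=True)
print("mods",world("wrist",f([[325,65.5],[319,343.5]]),.07,T))
print("mod screws",world("wrist",f([[298,41],[351,39],[353,90],[298,92],[295,325],[342,325],[343,362],[296,362]]),.07,T))
print("btn",world("wrist",f([[214,58]]),.027,T))
print("rail inner-outer",world("wrist",f([[248,7],[272,7],[375,8],[398,8],[253,369],[272,369],[357,370],[377,370]]),.034,T))
E
```

```text
mods [[0.6259 0.3046 0.07  ]
 [0.6225 0.1485 0.07  ]]
mod screws [[0.6121 0.3163 0.07  ]
 [0.6391 0.3168 0.07  ]
 [0.6406 0.2925 0.07  ]
 [0.6117 0.292  0.07  ]
 [0.608  0.1608 0.07  ]
 [0.6364 0.1604 0.07  ]
 [0.6373 0.1358 0.07  ]
 [0.6083 0.1363 0.07  ]]
btn [[0.5628 0.3133 0.027 ]]
rail inner-outer [[0.5845 0.3384 0.034 ]
 [0.598  0.3382 0.034 ]
 [0.6558 0.3368 0.034 ]
 [0.6687 0.3366 0.034 ]
 [0.5781 0.1146 0.034 ]
 [0.5913 0.1143 0.034 ]
 [0.6504 0.1126 0.034 ]
 [0.6643 0.1124 0.034 ]]
```

Emit:
move_arm --deltas '[[[0.144,-0.059,0,0,1],[0.144,-0.059,0,0,1],[0.144,-0.059,0,0,1],[0.144,-0.059,0.1,0,1],[0.144,-0.059,0.2,0,1],[0.144,-0.059,0.224,0,1],[0.144,-0.059,0.224,0,1],[0.144,-0.059,0.224,0,1]]]'

```text
clock: 3.2
position: [0.5606, 0.311, 0.0556]
ee_rot: [-0.002, 0.713, 0.701, -0.005]
contact_force: [-0.3, -0.6, -0.6]
width: 0.0001
gripper_force: 0.0
```

```bash
python3 -c "
from h import *
plan([.564,.3125,.0305],89.1)"
```

```text
now [0.5606 0.311  0.0556] 89.09 tilt 0.59 F [-0.3 -0.6 -0.6] w 0.0001 t 3.2
row [0.0021, 0.0045, 0.0313] -0.0001 rows>= 0.5
```

Emit:
move_arm --deltas '[[[0.002,0.004,0.0,0,1],[0.002,0.004,0.0,0,1],[0.002,0.004,0.02,0,1],[0.002,0.004,0.024,0,1],[0.002,0.004,0.028,0,1],[0.002,0.004,0.0305,0,1],[0.002,0.004,0.0315,0,1],[0.002,0.004,0.0315,0,1],[0.002,0.004,0.0315,0,1]]]'

```text
clock: 4.1
position: [0.5676, 0.315, 0.0351]
ee_rot: [0.0, 0.712, 0.702, 0.0]
contact_force: [0.2, -0.5, -0.4]
width: 0.0002
gripper_force: 0.0
```

```bash
python3 -c "
from h import *
plan([.564,.3125,.0305],89.1)"
```

```text
now [0.5676 0.315  0.0351] 89.16 tilt 0.03 F [ 0.2 -0.5 -0.4] w 0.0002 t 4.1
row [-0.0032, -0.0044, 0.0058] 0.0005 rows>= 0.1
```

Emit:
move_arm --deltas '[[[-0.003,-0.004,0,0,1],[-0.003,-0.004,0.002,0,1],[-0.003,-0.004,0.004,0,1],[-0.003,-0.004,0.006,0,1],[-0.003,-0.004,0.006,0,1],[-0.003,-0.004,0.006,0,1],[-0.003,-0.004,0.006,0,1]]]'

```text
clock: 4.8
position: [0.5641, 0.3124, 0.0302]
ee_rot: [0.0, 0.712, 0.702, -0.0]
contact_force: [-1.5, -1.2, 5.3]
width: 0.0001
gripper_force: 2.3
```

Emit:
move_arm --deltas '[[[0,0,0.001,0,1],[0,0,0.001,0,1],[0,0,-0.05,0,1],[0,0,-0.1,0,-1],[0,0.04,-0.15,0,-1],[-0.01,0.077,-0.15,0.003,-1],[-0.01,0.077,-0.15,0.003,-1],[-0.01,0.077,-0.15,0.003,-1],[-0.01,0.077,-0.15,0.003,-1],[-0.01,0.077,-0.15,0.003,-1]]]'

```text
clock: 5.8
position: [0.6242, 0.3038, 0.149]
ee_rot: [-0.001, 0.714, 0.7, -0.001]
contact_force: [-0.2, -0.0, -0.6]
width: 0.0853
gripper_force: 0.0
```

```bash
python3 -c "
from h import *
plan([.6259,.3046,.044],88.7)
T=pose()
cv2.imwrite('pics/w2.png',manip.get_image('wrist')[:,:,::-1]); print(proj('wrist',[[.6259,.3046,.07]],T))
"
```

```text
now [0.6242 0.3038 0.149 ] 88.83 tilt 0.14 F [-0.2 -0.  -0.6] w 0.0853 t 5.8
row [0.0011, 0.0024, 0.1312] 0.0011 rows>= 2.1
[[320.14317139 214.84914514]]
```

View pics/w2.png

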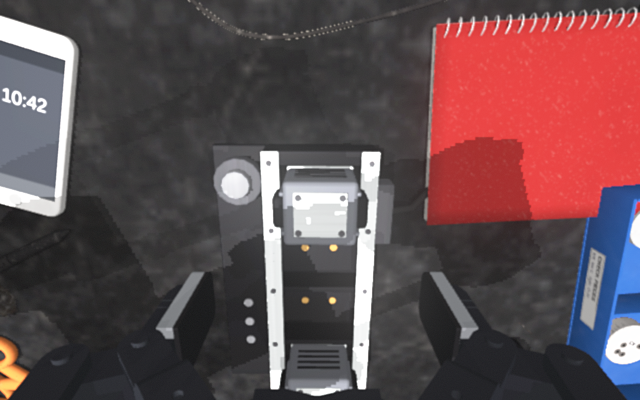

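The wrist image shows module 1's top centred at (321,216), against a prediction of (320,215). I'm descending and pinching.

Emit:
move_arm --deltas '[[[0.001,0.002,0.03,0.001,-1],[0.001,0.002,0.06,0.001,-1],[0.001,0.002,0.09,0.001,-1],[0.001,0.002,0.11,0.001,-1],[0.001,0.002,0.125,0.001,-1],[0.001,0.002,0.131,0.001,-1],[0.001,0.002,0.131,0.001,-1],[0.001,0.002,0.131,0.001,-1],[0.001,0.002,0.131,0.001,-1]]]'

```text
clock: 6.75
position: [0.628, 0.3047, 0.0464]
ee_rot: [0.0, 0.715, 0.699, 0.001]
contact_force: [0.6, 0.2, 1.0]
width: 0.0855
gripper_force: 0.0
```

```bash
python3 -c "
from h import *
plan([.6258,.3043,.044],88.7)"
```

```text
now [0.628  0.3047 0.0464] 88.67 tilt 0.12 F [0.6 0.2 1. ] w 0.0855 t 6.75
row [-0.0006, -0.0027, 0.003] -0.0002 rows>= 0.1
```

Emit:
move_arm --deltas '[[[0,-0.0026,0.003,0,-1],[0,-0.0026,0.003,0,-1],[0,-0.0026,0.003,0,1],[0,-0.0026,0.003,0,1],[0,-0.0026,0.003,0,1],[0,-0.0026,0.003,0,1],[0,-0.0026,0.003,0,1],[0,-0.0026,0.003,0,1],[0,-0.0026,0.003,0,1]]]' --squeeze 40

```text
clock: 7.65
position: [0.6258, 0.3048, 0.0446]
ee_rot: [0.0, 0.715, 0.699, 0.001]
contact_force: [-0.7, -0.2, 6.9]
width: 0.0476
gripper_force: 44.1
```

```bash
python3 -c "
from h import *
plan([.6258,.3043,.15],88.7)"
```

```text
now [0.6258 0.3048 0.0446] 88.67 tilt 0.11 F [-0.7 -0.2  6.9] w 0.0476 t 7.65
row [-0.0005, 0.0003, -0.1317] -0.0002 rows>= 2.1
```

Emit:
move_arm --deltas '[[[0,0,-0.005,0,1],[0,0,-0.01,0,1],[0,0,-0.02,0,1],[0,0,-0.04,0,1],[0,0,-0.06,0,1],[0,0,-0.09,0,1],[0,0,-0.13,0,1],[0,0,-0.16,0,1],[0,0,-0.2,0,1],[0,0,-0.2,0,1],[0,0,-0.2,0,1]]]'

```text
clock: 8.75
position: [0.6253, 0.3045, 0.2034]
ee_rot: [0.0, 0.715, 0.699, 0.001]
contact_force: [-0.0, -0.4, -1.8]
width: 0.0474
gripper_force: 43.1
```

```bash
python3 -c "
from h import *
c=np.array([.6129,-.1002]);th=np.radians(8.2)
print(c+48e-3*np.array([-np.sin(th),np.cos(th)]))
plan([.6061,-.03,.2],98.2)
cv2.imwrite('pics/w3.png',manip.get_image('wrist')[:,:,::-1])
"
```

```text
[ 0.60605381 -0.05269074]
now [0.6253 0.3045 0.2034] 88.67 tilt 0.07 F [-0.  -0.4 -1.8] w 0.0474 t 8.75
row [-0.4186, -0.0143, 0.0041] -0.0794 rows>= 6.7
```

View pics/w3.png

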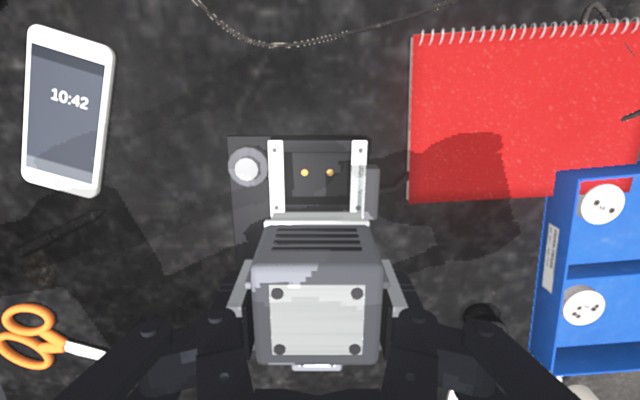

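Module 1 is held squarely, with its screws at (277,294), (357,294), (355,349) and (279,349). Next I'm moving to look at the cooler.

```bash
python3 -c "
from h import *
T=pose()
P=np.array([[0,0,0,1]]*4,float);P[:,:3]=[[.012,-.0142,-.0254],[.012,.0142,-.0254],[-.012,.0142,-.0254],[-.012,-.0142,-.0254]]
print(proj('wrist',(P@T.T)[:,:3],T))
plan([.61,-.11,.225],98.2)
"
```

```text
[[277.49718611 291.52533965]
 [358.41160979 291.50204018]
 [355.99321078 347.30461557]
 [279.74113529 347.33684729]]
now [0.6245 0.3042 0.2019] 88.67 tilt 0.11 F [ 0.4 -0.  -3.3] w 0.0478 t 8.8
row [-0.5181, -0.0061, -0.0285] -0.0794 rows>= 8.3
```

Emit:
move_arm --deltas '[[[-0.1,0,-0.025,-0.02,1],[-0.2,-0.005,-0.025,-0.04,1],[-0.3,-0.01,-0.025,-0.08,1],[-0.4,-0.01,-0.025,-0.08,1],[-0.518,-0.01,-0.025,-0.08,1],[-0.518,-0.01,-0.025,-0.08,1],[-0.518,-0.01,-0.025,-0.08,1],[-0.518,-0.01,-0.025,-0.08,1],[-0.518,-0.01,-0.025,-0.08,1],[-0.518,-0.01,-0.025,-0.08,1],[-0.518,-0.01,-0.025,-0.08,1],[-0.518,-0.01,-0.025,-0.08,1]]]'

```text
clock: 10.0
position: [0.6073, -0.1078, 0.2221]
ee_rot: [-0.001, 0.654, 0.757, 0.0]
contact_force: [-0.8, -0.1, -1.4]
width: 0.0476
gripper_force: 42.9
```

```bash
python3 -c "
from h import *
plan([.61,-.11,.225],98.2)
T=pose();np.save('T4.npy',T); print(T)
im=manip.get_image('wrist')[:,:,::-1];cv2.imwrite('pics/w4.png',im)
cv2.imwrite('pics/w4b.png',crop(im,220,0,200,260,2.3))
"
```

```text
now [ 0.6073 -0.1078  0.2221] 98.36 tilt 0.12 F [-0.8 -0.1 -1.4] w 0.0476 t 10.0
row [-0.0032, 0.0029, -0.0036] 0.0013 rows>= 0.1
[[-0.14539853  0.989372   -0.00152288  0.60729797]
 [ 0.98937187  0.14540066  0.00139919 -0.10782826]
 [ 0.00160574 -0.00130325 -0.99999786  0.22208967]
 [ 0.          0.          0.          1.        ]]
```

View pics/w4b.png

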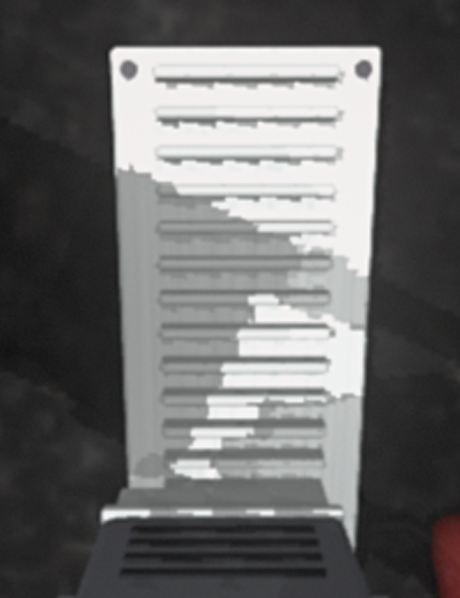

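The crop shows the cooler's plate corners at (110,47) and (381,47). Its fins are parallel to the image rows, at v≈73, 114, 152, 190, 227, 262 and on down.

```bash
python3 - <<'E'
from h import *
np.set_printoptions(precision=4,suppress=True)
T=np.load("T4.npy"); f=lambda P:(np.array(P)+.5)/2.3+[220-.5,-.5]
c=world("wrist",f([[110,47],[381,47]]),.054,T); print("corners",c,np.linalg.norm(c[0]-c[1]))
h=world("wrist",f([[128,69],[363,69]]),.054,T); print("holes",h,h.mean(0))
d=c[1]-c[0]; print("yaw",np.degrees(np.arctan2(d[1],d[0])))
L=np.array([[153,72],[155,112],[156,152],[158,191],[157,229],[158,264],[160,300],[161,333],[162,368],[163,399],[164,431],[166,460]])
Rr=np.array([[338,72],[336,113],[335,152],[334,191],[332,229],[331,264],[330,300],[328,333],[327,368],[325,399],[324,431],[322,460]])
M=(L+Rr)/2
w=world("wrist",f(M),.068,T)
print(np.c_[w[:,:2],np.r_[0,np.linalg.norm(np.diff(w,axis=0),axis=1)]])
th=np.radians(8.2);ya=np.array([-np.sin(th),np.cos(th)]);xa=np.array([np.cos(th),np.sin(th)])
k=108-12*np.arange(12)
ctr=w[:,:2]-k[:,None]*1e-3*ya; print("centre est along x,y", ctr@xa, ctr@ya); print(ctr.mean(0))
p=np.polyfit(w[:,1],w[:,0],1);print("yaw from line",np.degrees(np.arctan(-p[0])))
wl=world("wrist",f(L),.068,T);wr=world("wrist",f(Rr),.068,T);print("len",np.linalg.norm(wl-wr,axis=1).mean())
E
```

```text
corners [[0.5516 0.0105 0.054 ]
 [0.6401 0.0235 0.054 ]] 0.08943497558810899
holes [[0.5582 0.0048 0.054 ]
 [0.6356 0.0161 0.054 ]] [0.5969 0.0104 0.054 ]
yaw 8.368688958534992
[[ 0.5969  0.0079  0.    ]
 [ 0.5988 -0.0038  0.0119]
 [ 0.6006 -0.0156  0.0119]
 [ 0.6026 -0.0276  0.0121]
 [ 0.604  -0.0396  0.0121]
 [ 0.6058 -0.051   0.0115]
 [ 0.6078 -0.0629  0.0121]
 [ 0.6094 -0.0742  0.0114]
 [ 0.6113 -0.0865  0.0124]
 [ 0.6129 -0.0977  0.0113]
 [ 0.6147 -0.1095  0.012 ]
 [ 0.6164 -0.1205  0.0111]]
centre est along x,y [0.592  0.5921 0.5922 0.5925 0.5922 0.5923 0.5926 0.5926 0.5927 0.5927
 0.5928 0.5929] [-0.1853 -0.1852 -0.1851 -0.1852 -0.1854 -0.1848 -0.185  -0.1844 -0.1848
 -0.1841 -0.1841 -0.1832]
[ 0.6128 -0.0983]
yaw from line 8.580418965984956
len 0.05840908797121344
```

```bash
python3 -c "
from h import *
plan([.6057,-.0505,.13],98.4)"
```

```text
now [ 0.6074 -0.1078  0.2224] 98.39 tilt 0.08 F [ 0.  -0.4 -0.8] w 0.0473 t 10.05
row [0.071, 0.0084, 0.1155] -0.0001 rows>= 2.2
```

Emit:
move_arm --deltas '[[[0.035,0.004,0,0,1],[0.071,0.008,0.03,0,1],[0.071,0.008,0.06,0,1],[0.071,0.008,0.09,0,1],[0.071,0.008,0.115,0,1],[0.071,0.008,0.115,0,1],[0.071,0.008,0.115,0,1],[0.071,0.008,0.115,0,1],[0.071,0.008,0.115,0,1]]]'

```text
clock: 10.95
position: [0.6068, -0.0524, 0.1324]
ee_rot: [0.001, 0.654, 0.756, 0.001]
contact_force: [-0.0, -0.0, -1.9]
width: 0.0476
gripper_force: 42.9
```

```bash
python3 -c "
from h import *
plan([.6057,-.0505,.11],98.4)
cv2.imwrite('pics/w5.png',manip.get_image('wrist')[:,:,::-1])"
```

```text
now [ 0.6068 -0.0524  0.1324] 98.29 tilt 0.17 F [-0.  -0.  -1.9] w 0.0476 t 10.95
row [0.0026, -0.001, 0.028] -0.0009 rows>= 0.5
```

View pics/w5.png

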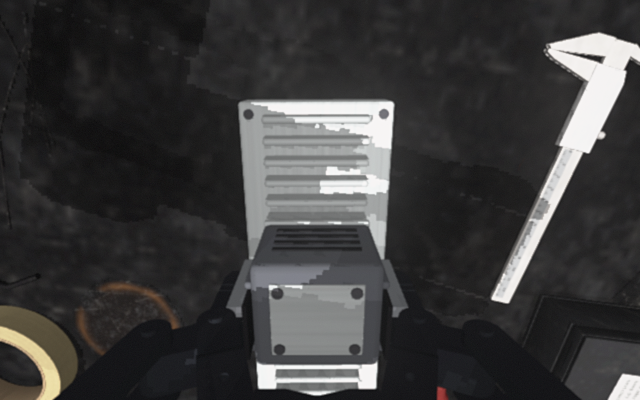

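The module is over the fins and unchanged in the grip. I'll correct the position at hover.

Emit:
move_arm --deltas '[[[0.0025,-0.001,0.01,-0.001,1],[0.0025,-0.001,0.02,-0.001,1],[0.0025,-0.001,0.025,-0.001,1],[0.0025,-0.001,0.025,-0.001,1],[0.0025,-0.001,0.025,-0.001,1],[0.0025,-0.001,0.025,-0.001,1]]]'

```text
clock: 11.6
position: [0.6049, -0.0507, 0.111]
ee_rot: [0.0, 0.653, 0.757, 0.0]
contact_force: [-0.7, -1.0, -2.9]
width: 0.0474
gripper_force: 42.9
```

```bash
python3 -c "
from h import *
plan([.6057,-.0505,.0906],98.4)"
```

```text
now [ 0.6049 -0.0507  0.111 ] 98.39 tilt 0.02 F [-0.7 -1.  -2.9] w 0.0474 t 11.6
row [0.0002, 0.001, 0.0255] -0.0001 rows>= 0.4
```

Emit:
move_arm --deltas '[[[0,0.001,0.004,0,1],[0,0.001,0.008,0,1],[0,0.001,0.012,0,1],[0,0.001,0.016,0,1],[0,0.001,0.019,0,1],[0,0.001,0.021,0,1],[0,0.001,0.021,0,1],[0,0.001,0.021,0,1]]]'

```text
clock: 12.4
position: [0.6055, -0.0505, 0.0941]
ee_rot: [0.0, 0.653, 0.757, -0.0]
contact_force: [0.2, -0.4, -1.3]
width: 0.0475
gripper_force: 42.9
```

Emit:
move_arm --deltas '[[[0,0,0.002,0,1],[0,0,0.003,0,1],[0,0,0.004,0,1],[0,0,0.0045,0,1],[0,0,0.0045,0,1],[0,0,0.0045,0,1]]]'

```text
clock: 13.0
position: [0.6055, -0.0506, 0.0907]
ee_rot: [0.0, 0.653, 0.757, -0.0]
contact_force: [0.3, -0.2, -0.3]
width: 0.0474
gripper_force: 43.2
```

Emit:
move_arm --deltas '[[[0,0,0.001,0,1],[0,0,0.0015,0,1],[0,0,0.0015,0,1],[0,0,0.0015,0,-1],[0,0,0.0015,0,-1],[0,0,0.0015,0,-1],[0,0,0.0015,0,-1],[0,0,0.0015,0,-1],[0,0,0.0015,0,-1],[0,0,-0.05,0,-1],[0,0,-0.1,0,-1],[0,0,-0.15,0,-1]]]'

```text
clock: 14.2
position: [0.6052, -0.0505, 0.2116]
ee_rot: [-0.0, 0.653, 0.757, -0.0]
contact_force: [0.9, -0.4, 0.8]
width: 0.0852
gripper_force: 0.0
```

```bash
python3 - <<'E'
from h import *
T=pose();im=manip.get_image('wrist')[:,:,::-1];cv2.imwrite('pics/w6.png',im)
c=np.array([.6058,-.0511]);th=np.radians(98.4);tx=np.array([np.cos(th),np.sin(th)]);ty=np.array([np.sin(th),-np.cos(th)])
P=[[*(c+a*tx+b*ty),.116] for a,b in((.012,-.0142),(.012,.0142),(-.012,.0142),(-.012,-.0142))]
print(proj('wrist',P,T).round(1))
plan([.6225,.1485,.2],88.7)
cv2.imwrite('pics/w6b.png',crop(im,220,100,200,280,2))
E
```

```text
[[296.8 191.5]
 [339.3 191.5]
 [338.5 224.7]
 [297.5 224.7]]
now [ 0.6091 -0.0512  0.2195] 98.4 tilt 0.75 F [ 1.9 -1.   4.4] w 0.0856 t 14.25
row [0.2446, 0.0527, 0.0239] 0.0808 rows>= 4.0
```

View pics/w6b.png

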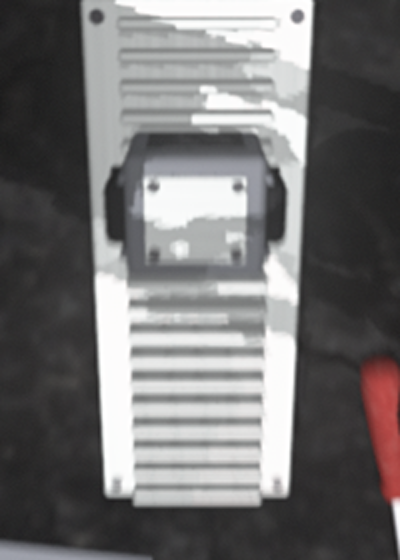

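Module 1 looks seated: its screw spacing is 42.5 px, as predicted for full depth. On to module 2.

Emit:
move_arm --deltas '[[[0.06,0.01,0,0.04,-1],[0.12,0.02,0,0.081,-1],[0.18,0.03,0,0.081,-1],[0.2446,0.05,0,0.081,-1],[0.2446,0.05,0.03,0.081,-1],[0.2446,0.05,0.06,0.081,-1],[0.2446,0.05,0.085,0.081,-1],[0.2446,0.05,0.085,0.081,-1],[0.2446,0.05,0.085,0.081,-1],[0.2446,0.05,0.085,0.081,-1]]]'

```text
clock: 15.25
position: [0.6175, 0.1488, 0.1438]
ee_rot: [0.001, 0.715, 0.699, 0.001]
contact_force: [-0.0, 0.7, 0.5]
width: 0.0853
gripper_force: 0.0
```

```bash
python3 - <<'E'
from h import *
T=pose();im=manip.get_image('wrist')[:,:,::-1];cv2.imwrite('pics/w7.png',im)
c=np.array([.6225,.1485])
P=[[*(c+[a,b]),.07] for a,b in((-.0142,.012),(.0142,.012),(.0142,-.012),(-.0142,-.012))]
print(((proj('wrist',P,T)-[240,100])*2.5).round(1))
plan([.6225,.1485,.044],88.7)
cv2.imwrite('pics/w7b.png',crop(im,240,100,160,160,2.5))
E
```

```text
[[153.7 254.3]
 [269.7 251.6]
 [269.3 341.3]
 [157.2 343.9]]
now [0.6175 0.1488 0.144 ] 88.65 tilt 0.16 F [ 0.3 -0.2 -0.1] w 0.0853 t 15.3
row [-0.0003, 0.0059, 0.125] -0.0004 rows>= 2.0
```

View pics/w7b.png

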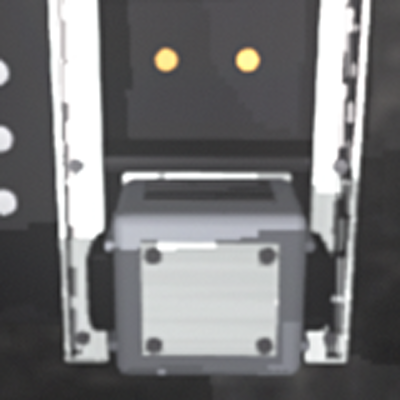

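Module 2's screws average (209,300) in the crop, so I'm shifting the target by less than 1 mm and grasping.

Emit:
move_arm --deltas '[[[-0.0008,0.005,0.03,0,-1],[-0.0008,0.005,0.06,0,-1],[-0.0008,0.005,0.09,0,-1],[-0.0008,0.005,0.11,0,-1],[-0.0008,0.005,0.12,0,-1],[-0.0008,0.005,0.125,0,-1],[-0.0008,0.005,0.125,0,-1],[-0.0008,0.005,0.125,0,-1],[-0.0008,0.005,0.125,0,-1]]]'

```text
clock: 16.2
position: [0.6212, 0.1483, 0.0436]
ee_rot: [0.001, 0.715, 0.699, 0.001]
contact_force: [-0.7, 1.4, 0.4]
width: 0.0854
gripper_force: 0.0
```

```bash
python3 -c "
from h import *
plan([.6218,.148,.0446],88.7)"
```

```text
now [0.6212 0.1483 0.0436] 88.68 tilt 0.12 F [-0.7  1.4  0.4] w 0.0854 t 16.2
row [-0.0003, 0.0007, -0.0013] -0.0002 rows>= 0.0
```

Emit:
move_arm --deltas '[[[0,0.0007,-0.001,0,-1],[0,0.0007,-0.001,0,1],[0,0.0007,-0.001,0,1],[0,0.0007,-0.001,0,1],[0,0.0007,-0.001,0,1],[0,0.0007,-0.001,0,1],[0,0.0007,-0.001,0,1],[0,0.0007,-0.001,0,1]]]' --squeeze 40

```text
clock: 17.0
position: [0.6216, 0.1483, 0.0449]
ee_rot: [0.001, 0.715, 0.699, 0.001]
contact_force: [-0.9, 0.6, 8.2]
width: 0.0477
gripper_force: 43.3
```

Emit:
move_arm --deltas '[[[0,0,-0.005,0,1],[0,0,-0.01,0,1],[0,0,-0.02,0,1],[0,0,-0.04,0,1],[0,0,-0.06,0,1],[0,0,-0.09,0,1],[0,0,-0.13,0,1],[0,0,-0.17,0,1],[0,0,-0.22,0,1],[0,0,-0.22,0,1],[0,0,-0.22,0,1]]]'

```text
clock: 18.1
position: [0.6212, 0.1482, 0.2203]
ee_rot: [0.001, 0.715, 0.699, 0.001]
contact_force: [-0.3, 0.6, -1.6]
width: 0.0473
gripper_force: 42.1
```

```bash
python3 -c "
from h import *
plan([.619,-.145,.225],98.4)
cv2.imwrite('pics/w8.png',manip.get_image('wrist')[:,:,::-1])"
```

```text
now [0.6212 0.1482 0.2203] 88.68 tilt 0.11 F [-0.3  0.6 -1.6] w 0.0473 t 18.1
row [-0.3664, 0.0057, -0.0059] -0.081 rows>= 5.9
```

Emit:
move_arm --deltas '[[[-0.05,0,0,-0.02,1],[-0.11,0,0,-0.04,1],[-0.17,0,0,-0.081,1],[-0.23,0,0,-0.081,1],[-0.29,0.005,0,-0.081,1],[-0.35,0.005,0,-0.081,1],[-0.4,0.01,0,-0.081,1],[-0.435,0.01,0,-0.081,1],[-0.435,0.01,0,-0.081,1],[-0.435,0.01,0,-0.081,1],[-0.435,0.01,0,-0.081,1],[-0.435,0.01,0,-0.081,1]]]'

```text
clock: 19.35
position: [0.6208, -0.1984, 0.2187]
ee_rot: [-0.001, 0.653, 0.757, -0.0]
contact_force: [1.0, -0.7, -1.9]
width: 0.0474
gripper_force: 42.0
```

```bash
python3 - <<'E'
from h import *
plan([.6180,-.1336,.13],98.4)
T=pose();np.save('T9.npy',T)
im=manip.get_image('wrist')[:,:,::-1];cv2.imwrite('pics/w9.png',im)
th=np.radians(8.35);xa=np.array([np.cos(th),np.sin(th)]);ya=np.array([-np.sin(th),np.cos(th)])
c=np.array([.6058,-.051])
o=crop(im,200,0,240,220,2.5)
for k in (-24,-36,-48,-60,-72):
    q=c+(k-48)*1e-3*ya
    p=(proj('wrist',[[*(q-.03*xa),.068],[*(q+.03*xa),.068]],T)-[199.5,-.5])*2.5
    print(k,p.round(0).tolist())
    for a in p: cv2.drawMarker(o,tuple(int(round(x)) for x in a),(0,0,255),0,9,1)
s=crop(cv2.imread("pics/w8.png"),250,270,140,100,1.4); o[-140:, :196]=s
cv2.imwrite('pics/w9b.png',o)
E
```

```text
now [ 0.6208 -0.1984  0.2187] 98.48 tilt 0.08 F [ 1.  -0.7 -1.9] w 0.0474 t 19.35
row [0.0805, 0.0086, 0.111] 0.0007 rows>= 2.2
-24 [[218.0, 222.0], [416.0, 222.0]]
-36 [[219.0, 263.0], [414.0, 263.0]]
-48 [[220.0, 303.0], [412.0, 303.0]]
-60 [[221.0, 341.0], [411.0, 342.0]]
-72 [[222.0, 379.0], [409.0, 380.0]]
```

View pics/w9b.png

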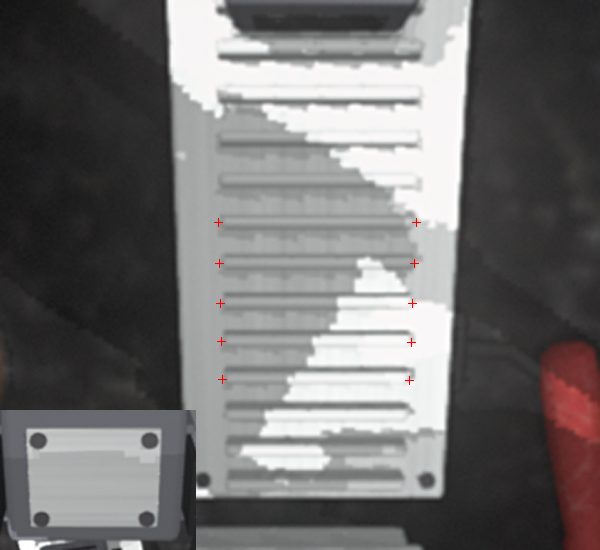

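The predicted marks lie on the plate fins and module 2 is centred in the grip. I'm moving to the y = −36 mm slot.

Emit:
move_arm --deltas '[[[0.04,0.004,0,0,1],[0.08,0.0086,0.03,0,1],[0.08,0.0086,0.06,0,1],[0.08,0.0086,0.09,0,1],[0.08,0.0086,0.11,0,1],[0.08,0.0086,0.125,0,1],[0.08,0.0086,0.13,0,1],[0.08,0.0086,0.13,0,1],[0.08,0.0086,0.13,0,1],[0.08,0.0086,0.13,0,1]]]'

```text
clock: 20.4
position: [0.6191, -0.1359, 0.1164]
ee_rot: [0.001, 0.653, 0.757, 0.0]
contact_force: [0.2, -0.7, -1.7]
width: 0.0479
gripper_force: 42.0
```

```bash
python3 -c "
from h import *
plan([.6180,-.1340,.0906],98.4)"
```

```text
now [ 0.6191 -0.1359  0.1164] 98.39 tilt 0.13 F [ 0.2 -0.7 -1.7] w 0.0479 t 20.4
row [0.0026, -0.0011, 0.0323] -0.0001 rows>= 0.5
```

Emit:
move_arm --deltas '[[[0.0026,-0.001,0.003,0,1],[0.0026,-0.001,0.006,0,1],[0.0026,-0.001,0.006,0,1],[0.0026,-0.001,0.006,0,1],[0.0026,-0.001,0.006,0,1]]]'

```text
clock: 20.9
position: [0.6174, -0.1337, 0.1105]
ee_rot: [0.0, 0.653, 0.757, -0.0]
contact_force: [-0.2, -0.1, -2.3]
width: 0.0476
gripper_force: 42.0
```

```bash
python3 -c "
from h import *
plan([.6180,-.1340,.0906],98.4)"
```

```text
now [ 0.6174 -0.1337  0.1105] 98.39 tilt 0.01 F [-0.2 -0.1 -2.3] w 0.0476 t 20.9
row [-0.0004, 0.0007, 0.0249] -0.0001 rows>= 0.4
```

Emit:
move_arm --deltas '[[[-0.0004,0.0007,0.004,0,1],[-0.0004,0.0007,0.008,0,1],[-0.0004,0.0007,0.012,0,1],[-0.0004,0.0007,0.016,0,1],[-0.0004,0.0007,0.02,0,1],[-0.0004,0.0007,0.022,0,1],[-0.0004,0.0007,0.0235,0,1],[-0.0004,0.0007,0.025,0,1],[-0.0004,0.0007,0.026,0,1],[-0.0004,0.0007,0.026,0,1],[-0.0004,0.0007,0.026,0,1]]]'

```text
clock: 22.0
position: [0.618, -0.1339, 0.091]
ee_rot: [0.0, 0.653, 0.757, 0.0]
contact_force: [-1.8, -0.3, 5.8]
width: 0.0477
gripper_force: 43.0
```

Emit:
move_arm --deltas '[[[0,0,0,0,-1],[0,0,0,0,-1],[0,0,0,0,-1],[0,0,0,0,-1],[0,0,0,0,-1],[0,0,0,0,-1],[0,0,-0.05,0,-1],[0,0,-0.1,0,-1],[0,0,-0.15,0,-1],[0,0,-0.16,0,-1],[0,0,-0.16,0,-1],[0,0,-0.16,0,-1]]]'

```text
clock: 23.2
position: [0.6171, -0.1336, 0.2163]
ee_rot: [-0.001, 0.653, 0.757, -0.0]
contact_force: [-0.2, -0.7, 0.5]
width: 0.0856
gripper_force: 0.0
```

```bash
python3 - <<'E'
from h import *
T=pose();im=manip.get_image('wrist')[:,:,::-1];cv2.imwrite('pics/w10.png',im)
th=np.radians(98.4);tx=np.array([np.cos(th),np.sin(th)]);ty=np.array([np.sin(th),-np.cos(th)])
for c in ([.6180,-.1340],[.6058,-.0511]):
  P=[[*(np.array(c)+a*tx+b*ty),.116] for a,b in((.012,-.0142),(.012,.0142),(-.012,.0142),(-.012,-.0142))]
  print(((proj('wrist',P,T)-[220,0])*2.2).round(0).tolist())
plan([.5,-.38,.22],12)
o=crop(im,220,0,200,260,2.2)
t=manip.get_image('top')[:,:,::-1];cv2.imwrite('pics/top1.png',t); t=crop(t,400,160,70,110,3)
O=np.zeros((572,800,3),np.uint8);O[:,:440]=o;O[:330,500:710]=t
cv2.imwrite('pics/w10b.png',O)
E
```

```text
[[172.0, 416.0], [263.0, 416.0], [262.0, 488.0], [173.0, 488.0]]
[[167.0, 126.0], [270.0, 126.0], [268.0, 216.0], [168.0, 216.0]]
now [ 0.6168 -0.1335  0.2156] 98.4 tilt 0.22 F [ 0.1 -0.4 -0.8] w 0.0851 t 23.25
row [-0.2835, -0.1894, -0.0053] 0.72 rows>= 10.1
```

View pics/w10b.png

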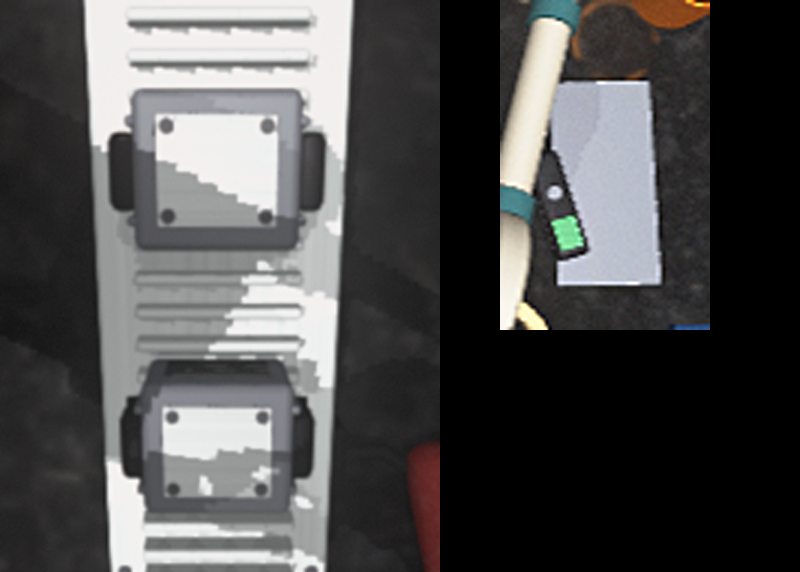

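Both modules are seated: their screws match the full-depth predictions to within 1–2 px. The thermometer has been knocked about 5 cm to the left and now sticks partly off the mat. I'll look at it with the wrist camera.

Emit:
move_arm --deltas '[[[-0.04,-0.03,0,0.07,-1],[-0.08,-0.06,0,0.14,-1],[-0.12,-0.1,0,0.21,-1],[-0.16,-0.13,0,0.28,-1],[-0.196,-0.178,0,0.35,-1],[-0.196,-0.178,0,0.42,-1],[-0.196,-0.178,0,0.49,-1],[-0.196,-0.178,0,0.56,-1],[-0.196,-0.178,0,0.63,-1],[-0.196,-0.178,0,0.7,-1],[-0.196,-0.178,0,0.7,-1],[-0.196,-0.178,0,0.7,-1]]]'

```text
clock: 24.5
position: [0.4996, -0.3095, 0.2165]
ee_rot: [-0.001, 0.992, 0.127, -0.001]
contact_force: [0.7, -0.2, -0.3]
width: 0.0854
gripper_force: 0.0
```

```bash
python3 - <<'E'
from h import *
plan([.5,-.31,.22],12)
T=pose();np.save('T11.npy',T);im=manip.get_image('wrist')[:,:,::-1];cv2.imwrite('pics/w11.png',im)
cv2.imwrite('pics/w11b.png',crop(im,160,30,320,340,1.75))
E
```

```text
now [ 0.4996 -0.3095  0.2165] 14.57 tilt 0.13 F [ 0.7 -0.2 -0.3] w 0.0854 t 24.5
row [0.0004, 0.0007, -0.0044] 0.0214 rows>= 0.3
```

View pics/w11b.png

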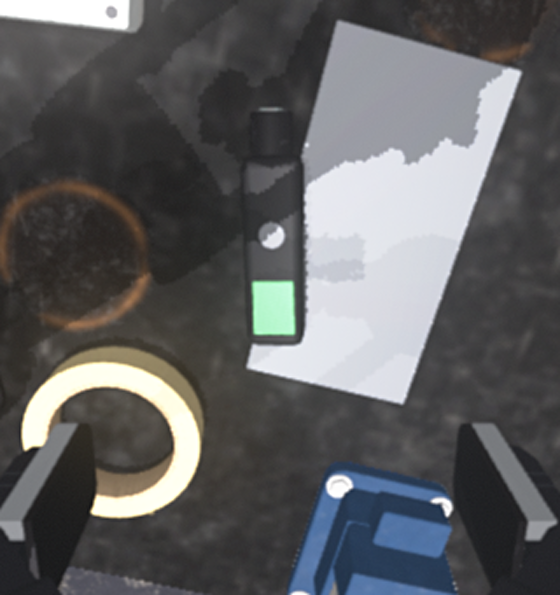

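The thermometer's nozzle tip is at (271,109) in the crop, its body front edge at v≈158 and its rear edge at v≈341, lying just across the mat's left edge.

```bash
python3 - <<'E'
from h import *
np.set_printoptions(precision=4,suppress=True)
T=np.load("T11.npy"); f=lambda P:(np.array(P)+.5)/1.75+[160-.5,30-.5]
p=world("wrist",f([[274.5,158],[274.5,341],[245,158],[304,158],[248,338],[302,338]]),.0275,T);print(p)
r,fr=p[1],p[0];d=fr-r;print("len",np.linalg.norm(d),"ang",np.degrees(np.arctan2(d[1],d[0])),"widths",np.linalg.norm(p[2]-p[3]),np.linalg.norm(p[4]-p[5]))
u=d/np.linalg.norm(d);print("origin",r+u*.06, fr-u*.044)
n=world("wrist",f([[271,112]]),.02,T);print("nozzle",n, n-r, np.degrees(np.arctan2(*(n-r)[0,1::-1])))
m=world("wrist",f([[337,20],[521,71],[404,404],[248,367]]),.003,T);print("mat",m,m.mean(0))
plan([*((r+u*.06+fr-u*.044)/2)[:2],.1],15.5)
E
```

```text
[[ 0.5459 -0.2973  0.0275]
 [ 0.4495 -0.3224  0.0275]
 [ 0.5421 -0.2829  0.0275]
 [ 0.5496 -0.3117  0.0275]
 [ 0.4475 -0.3077  0.0275]
 [ 0.4551 -0.3367  0.0275]]
len 0.09959515993047786 ang 14.57751132908208 widths 0.0297237714528491 0.029906574689223274
origin [ 0.5076 -0.3073  0.0275] [ 0.5033 -0.3084  0.0275]
nozzle [[ 0.5667 -0.2901  0.02  ]] [[ 0.1172  0.0323 -0.0075]] 15.413741350068577
mat [[ 0.6177 -0.3113  0.003 ]
 [ 0.6184 -0.4106  0.003 ]
 [ 0.4191 -0.413   0.003 ]
 [ 0.4192 -0.3137  0.003 ]] [ 0.5186 -0.3621  0.003 ]
now [ 0.4997 -0.3096  0.2167] 14.54 tilt 0.1 F [ 0.5 -0.4  0.3] w 0.0853 t 24.55
row [0.0077, -0.0001, 0.1459] -0.008 rows>= 2.3
```

Emit:
move_arm --deltas '[[[0.0075,0,0.05,-0.004,-1],[0.0075,0,0.1,-0.004,-1],[0.0075,0,0.15,-0.004,-1],[0.0075,0,0.19,-0.004,-1],[0.0075,0,0.21,-0.004,-1],[0.0075,0,0.215,-0.004,-1],[0.0075,0,0.215,-0.004,-1],[0.0075,0,0.215,-0.004,-1],[0.0075,0,0.215,-0.004,-1]]]'

```text
clock: 25.45
position: [0.5067, -0.309, 0.0472]
ee_rot: [0.001, 0.992, 0.13, 0.001]
contact_force: [0.5, 0.3, -0.1]
width: 0.0854
gripper_force: 0.0
```

```bash
python3 -c "
from h import *
plan([.505,-.3078,.014],15)"
```

```text
now [ 0.5067 -0.309   0.0472] 14.9 tilt 0.17 F [ 0.5  0.3 -0.1] w 0.0854 t 25.45
row [-0.0017, -0.0021, 0.0414] -0.0009 rows>= 0.7
```

Emit:
move_arm --deltas '[[[-0.0017,-0.002,0.015,0,-1],[-0.0017,-0.002,0.03,0,-1],[-0.0017,-0.002,0.038,0,-1],[-0.0017,-0.002,0.041,0,-1],[-0.0017,-0.002,0.041,0,-1],[-0.0017,-0.002,0.041,0,1],[-0.0017,-0.002,0.041,0,1],[-0.0017,-0.002,0.041,0,1],[-0.0017,-0.002,0.041,0,1],[-0.0017,-0.002,0.041,0,1],[-0.0017,-0.002,0.041,0,1],[-0.0017,-0.002,0.041,0,1]]]' --squeeze 30

```text
clock: 26.65
position: [0.5042, -0.3073, 0.0133]
ee_rot: [0.0, 0.992, 0.129, 0.0]
contact_force: [-0.6, 0.5, 3.3]
width: 0.0321
gripper_force: 29.5
```

```bash
python3 -c "
from h import *
plan([.505,-.3078,.12],15)"
```

```text
now [ 0.5042 -0.3073  0.0133] 14.88 tilt 0.04 F [-0.6  0.5  3.3] w 0.0321 t 26.65
row [0.0008, 0.001, -0.1334] -0.001 rows>= 2.1
```

Emit:
move_arm --deltas '[[[0,0,-0.01,0,1],[0,0,-0.03,0,1],[0,0,-0.06,0,1],[0,0,-0.09,0,1],[0,0,-0.12,0,1],[0,0,-0.12,0,1],[0,0,-0.12,0,1]]]'

```text
clock: 27.35
position: [0.5039, -0.307, 0.1088]
ee_rot: [0.0, 0.992, 0.129, 0.0]
contact_force: [0.6, 0.1, -1.8]
width: 0.0323
gripper_force: 29.4
```

```bash
python3 -c "
from h import *
plan([.4524,-.122,.08],8.35)"
```

```text
now [ 0.5039 -0.307   0.1088] 14.87 tilt 0.01 F [ 0.6  0.1 -1.8] w 0.0323 t 27.35
row [-0.0028, -0.24, 0.036] 0.0543 rows>= 3.9
```

Emit:
move_arm --deltas '[[[-0.003,-0.04,0,0.01,1],[-0.003,-0.08,0,0.03,1],[-0.003,-0.12,0,0.054,1],[-0.003,-0.16,0,0.054,1],[-0.003,-0.2,0,0.054,1],[-0.003,-0.22,0,0.054,1],[-0.003,-0.24,0.02,0.054,1],[-0.003,-0.24,0.036,0.054,1],[-0.003,-0.24,0.036,0.054,1],[-0.003,-0.24,0.036,0.054,1]]]'

```text
clock: 28.35
position: [0.4525, -0.1225, 0.0796]
ee_rot: [-0.0, 0.997, 0.073, -0.0]
contact_force: [0.5, -0.1, -1.5]
width: 0.0322
gripper_force: 29.9
```

```bash
python3 -c "
from h import *
plan([.4524,-.122,.04],8.35)"
```

```text
now [ 0.4525 -0.1225  0.0796] 8.39 tilt 0.05 F [ 0.5 -0.1 -1.5] w 0.0322 t 28.35
row [-0.0, -0.0007, 0.0496] 0.0004 rows>= 0.8
```

Emit:
move_arm --deltas '[[[0,-0.0006,0.015,0,1],[0,-0.0006,0.03,0,1],[0,-0.0006,0.042,0,1],[0,-0.0006,0.049,0,1],[0,-0.0006,0.0496,0,1],[0,-0.0006,0.0496,0,1],[0,-0.0006,0.0496,0,1]]]'

```text
clock: 29.05
position: [0.4528, -0.122, 0.0408]
ee_rot: [0.0, 0.997, 0.073, 0.0]
contact_force: [0.5, 0.5, -0.4]
width: 0.0322
gripper_force: 29.9
```

```bash
python3 - <<'E'
from h import *
plan([.4524,-.122,.04],8.35)
T=pose();im=manip.get_image('wrist')[:,:,::-1];s=manip.get_image('side')[:,:,::-1];t=manip.get_image('top')[:,:,::-1]
cv2.imwrite('pics/w12.png',im);cv2.imwrite('pics/s12.png',s);cv2.imwrite('pics/t12.png',t)
th=np.radians(8.35);xa=np.array([np.cos(th),np.sin(th)]);sp=np.array([.5682,-.1051]);nz=sp-.05*xa; r=nz-.126*xa
P=[[*sp,.042],[*nz,.042],[*r,.042]]
for n in("side","top"):print(n,proj(n,P).round(1).tolist())
print("wrist",proj("wrist",P,T).round(1).tolist())
O=np.zeros((600,800,3),np.uint8)
O[:300,:400]=crop(s,280,160,100,75,4);O[300:,:400]=crop(t,300,160,100,75,4);O[:,400:]=crop(im,180,0,267,400,1.5)[:,:400]
cv2.imwrite('pics/m12.png',O)
E
```

```text
now [ 0.4528 -0.122   0.0408] 8.39 tilt 0.06 F [ 0.5  0.5 -0.4] w 0.0322 t 29.05
row [-0.0005, -0.0, 0.001] 0.0003 rows>= 0.0
side [[328.8, 198.0], [347.0, 198.6], [393.6, 200.1]]
top [[347.3, 203.6], [350.3, 221.0], [357.9, 265.4]]
wrist [[316.6, -33.4], [316.5, 124.6], [316.3, 392.4]]
```

View pics/m12.png

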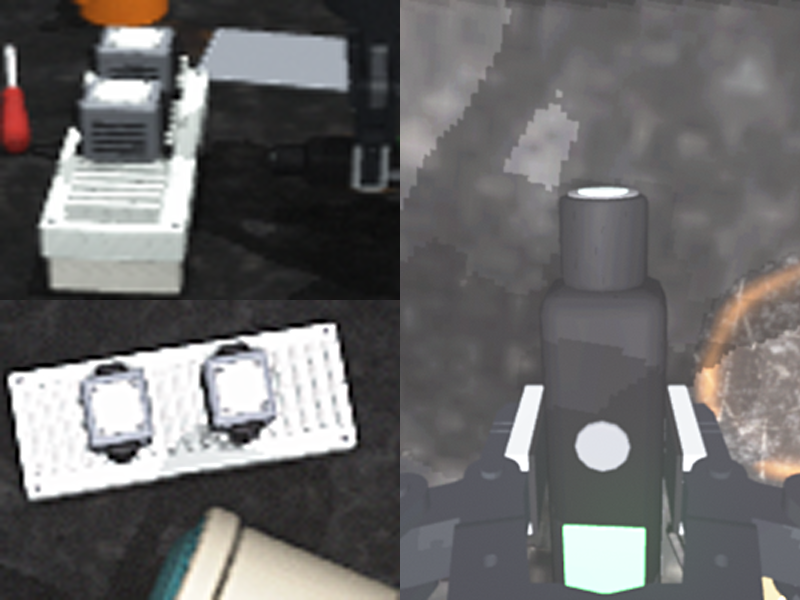

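The side view puts the nozzle tip at (347.5,198.7), against a prediction of (347.0,198.6). In the wrist view it is laterally centred (316.7 vs 316.5), so I'll hold here.

Emit:
move_arm --deltas '[[[0,0,0,0,1],[0,0,0,0,1],[0,0,0,0,1],[0,0,0,0,1],[0,0,0,0,1],[0,0,0,0,1],[0,0,0,0,1],[0,0,0,0,1],[0,0,0,0,1],[0,0,0,0,1],[0,0,0,0,1],[0,0,0,0,1]]]'

```text
clock: 30.4
position: [0.4524, -0.1217, 0.0404]
ee_rot: [0.0, 0.997, 0.073, 0.0]
contact_force: [0.1, -0.0, -1.7]
width: 0.0324
gripper_force: 29.9
```

Emit:
move_arm --deltas '[[[0,0,0,0,1],[0,0,0,0,1],[0,0,0,0,1],[0,0,0,0,1],[0,0,0,0,1],[0,0,0,0,1],[0,0,0,0,1],[0,0,0,0,1],[0,0,0,0,1],[0,0,0,0,1],[0,0,0,0,1],[0,0,0,0,1]]]'

```text
clock: 31.6
position: [0.4524, -0.1217, 0.0404]
ee_rot: [0.0, 0.997, 0.073, -0.0]
contact_force: [0.5, -0.2, -1.5]
width: 0.0324
gripper_force: 29.9
```

Emit:
move_arm --deltas '[[[0,0,0,0,1],[0,0,0,0,1],[0,0,0,0,1],[0,0,0,0,1],[0,0,0,0,1],[0,0,0,0,1],[0,0,0,0,1],[0,0,0,0,1],[0,0,0,0,1],[0,0,0,0,1],[0,0,0,0,1],[0,0,0,0,1]]]'

```text
clock: 32.8
position: [0.4524, -0.1217, 0.0404]
ee_rot: [0.0, 0.997, 0.073, -0.0]
contact_force: [0.8, 0.4, -1.2]
width: 0.0321
gripper_force: 29.9
```

Emit:
move_arm --deltas '[[[0,0,0,0,1],[0,0,0,0,1],[0,0,0,0,1],[0,0,0,0,1],[0,0,0,0,1],[0,0,0,0,1],[0,0,0,0,1],[0,0,0,0,1],[0,0,0,0,1],[0,0,0,0,1],[0,0,0,0,1],[0,0,0,0,1]]]'

```text
clock: 34.0
position: [0.4524, -0.1217, 0.0404]
ee_rot: [0.0, 0.997, 0.073, -0.0]
contact_force: [-0.9, 0.6, -1.7]
width: 0.032
gripper_force: 29.9
```

Emit:
move_arm --deltas '[[[0,0,0,0,1],[0,0,0,0,1],[0,0,0,0,1],[0,0,0,0,1],[0,0,0,0,1],[0,0,0,0,1],[0,0,0,0,1],[0,0,0,0,1],[0,0,0,0,1],[0,0,0,0,1],[0,0,0,0,1],[0,0,0,0,1]]]'

```text
clock: 35.2
position: [0.4524, -0.1217, 0.0404]
ee_rot: [0.0, 0.997, 0.073, -0.0]
contact_force: [0.2, 0.3, -1.7]
width: 0.0324
gripper_force: 29.9
```

```bash
python3 -c "
from h import *
plan([.5186,-.362,.12],0.4)"
```

```text
now [ 0.4524 -0.1217  0.0404] 8.4 tilt 0.01 F [ 0.2  0.3 -1.7] w 0.0324 t 35.2
row [0.038, 0.3092, -0.0995] 0.0666 rows>= 5.2
```

Emit:
move_arm --deltas '[[[0,0,-0.03,0,1],[-0.01,0.02,-0.06,0,1],[-0.01,0.06,-0.1,0.02,1],[0,0.1,-0.1,0.04,1],[0.02,0.15,-0.1,0.066,1],[0.038,0.2,-0.1,0.066,1],[0.038,0.25,-0.1,0.066,1],[0.038,0.29,-0.1,0.066,1],[0.038,0.309,-0.1,0.066,1],[0.038,0.309,-0.1,0.066,1],[0.038,0.309,-0.1,0.066,1],[0.038,0.309,-0.1,0.066,1]]]'

```text
clock: 36.4
position: [0.518, -0.3597, 0.1203]
ee_rot: [-0.001, 1.0, 0.005, -0.0]
contact_force: [1.0, -0.1, -2.7]
width: 0.032
gripper_force: 29.8
```

```bash
python3 -c "
from h import *
plan([.5186,-.362,.0165],0.4)"
```

```text
now [ 0.518  -0.3597  0.1203] 0.53 tilt 0.11 F [ 1.  -0.1 -2.7] w 0.032 t 36.4
row [0.0008, 0.003, 0.1298] 0.0011 rows>= 2.1
```

Now I'll lower it slowly to just above contact.

Emit:
move_arm --deltas '[[[0,0.003,0.03,0,1],[0,0.003,0.06,0,1],[0,0.003,0.09,0,1],[0,0.003,0.11,0,1],[0,0.003,0.118,0,1],[0,0.003,0.122,0,1],[0,0.003,0.125,0,1],[0,0.003,0.127,0,1],[0,0.003,0.127,0,1],[0,0.003,0.127,0,1]]]'

```text
clock: 37.4
position: [0.5188, -0.3645, 0.0194]
ee_rot: [0.0, 1.0, 0.004, 0.0]
contact_force: [-0.1, 0.2, -2.0]
width: 0.0323
gripper_force: 29.9
```

Emit:
move_arm --deltas '[[[0,0,0.001,0,1],[0,0,0.002,0,1],[0,0,0.003,0,1],[0,0,0.004,0,1],[0,0,0.004,0,1],[0,0,0.004,0,1]]]'

```text
clock: 38.0
position: [0.5185, -0.3642, 0.0156]
ee_rot: [0.0, 1.0, 0.004, -0.0]
contact_force: [-0.7, -0.1, -0.9]
width: 0.0323
gripper_force: 29.9
```

Emit:
move_arm --deltas '[[[0,0,0.0005,0,1],[0,0,0.001,0,1],[0,0,0.001,0,1]]]'

```text
clock: 38.3
position: [0.5184, -0.3642, 0.0151]
ee_rot: [0.0, 1.0, 0.004, -0.0]
contact_force: [-1.5, 0.8, 2.3]
width: 0.0325
gripper_force: 29.7
```

Emit:
move_arm --deltas '[[[0,0,0,0,-1],[0,0,0,0,-1],[0,0,0,0,-1],[0,0,0,0,-1],[0,0,0,0,-1],[0,0,0,0,-1],[0,0,0,0,-1],[0,0,-0.05,0,-1],[0,0,-0.1,0,-1],[0,0,-0.16,0,-1],[0,0,-0.22,0,-1],[0,0,-0.22,0,-1]]]'

```text
clock: 39.5
position: [0.5219, -0.3671, 0.1991]
ee_rot: [0.005, 1.0, 0.004, 0.006]
contact_force: [0.7, -0.7, -0.1]
width: 0.0853
gripper_force: 0.0
```

```bash
python3 - <<'E'
from h import *
print(manip.get_state()["contact_force"])
T=pose();im=manip.get_image('wrist');cv2.imwrite('pics/w13.png',im[:,:,::-1])
hsv=cv2.cvtColor(im,cv2.COLOR_RGB2HSV)
m=cv2.inRange(hsv,(45,60,60),(85,255,255));ys,xs=np.nonzero(m);print("green",len(xs))
w=world("wrist",[[xs.mean(),ys.mean()]],.029,T);print(w)
# screen corners
r=cv2.minAreaRect(np.c_[xs,ys].astype(np.float32));b=cv2.boxPoints(r);print(world("wrist",b,.029,T).round(4))
g=cv2.cvtColor(im,cv2.COLOR_RGB2GRAY)
for x in (-.06,.044,.066): print(proj("wrist",[[.5186+x,-.364,.029]],T).round(0))
E
```

```text
[ 0.70456261 -0.73721074 -0.14642819]
green 687
[[ 0.47982054 -0.36451938  0.029     ]]
[[ 0.4966 -0.3526  0.029 ]
 [ 0.4967 -0.3751  0.029 ]
 [ 0.4663 -0.3755  0.029 ]
 [ 0.4663 -0.3524  0.029 ]]
[[311. 247.]]
[[311. 134.]]
[[311. 107.]]
```

Emit:
move_arm --deltas '[[[0,0,0,0,-1],[0,0,0,0,-1],[0,0,0,0,-1],[0,0,0,0,-1],[0,0,0,0,-1],[0,0,0,0,-1]]]'

```text
clock: 40.15
position: [0.5185, -0.3642, 0.1904]
ee_rot: [-0.0, 1.0, 0.004, -0.0]
contact_force: [-0.2, -0.1, -0.3]
width: 0.0854
gripper_force: 0.0
```

```bash
python3 -c "
from h import *
print(manip.get_state()['position'],manip.sign_off())"
```

```text
the job is handed in; nothing more can be done
[ 0.51849691 -0.36417628  0.19038085] None
```

The job is handed in, with no verdict returned: I pressed the dock's off button, seated both modules on the cooler, held the thermometer on the spot for about 6 s, and laid it back near the middle of its mat.

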